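# Weigh a drying tube on the spring scale

### The job

Weigh the long drying tube: lift it out of the rack by its bail, hang the bail in the dip of the spring scale's hook, easing the weight on so that the hook sinks slowly and does not jump when you let go, and leave it hanging free until it has stood still for a good second. Then take it by the bail again, lift it off as gently, letting the hook rise slowly back to zero, and stand the tube upright and fully home in the rack place it came from. Do not force the glass tube into the rack, do not handle the scale itself, and leave everything else as it is.

Things in the scene. Friction and masses are not known exactly. Their poses are not given: they have to be found in the camera images.
- tube_grip (a point): Middle of the long drying tube's bail, 137 mm above its foot (rack floor). Closed glass tube with dark steel caps, upright, 41 mm wide up to 107 mm, neck 26 mm wide up to 121 mm, then two flat lugs up to 147 mm, apart along y: each 12 mm along x, 30 mm over their outer faces, 20 mm between. Pinch the lugs here, closing along y, finger tips at most 28 mm lower. z is up the tube. Mass unknown, under 0.7 kg.
- tube_bow (a point): Underside of the peaked 5 mm wire bow that joins the lugs' tops: what rests on the hook. 154.5 mm above the tube's foot, 17.5 mm above tube_grip; the tube's top is 5 mm higher. The window below it opens along the tube's x axis: 20 mm wide, 33.5 mm high, its sill (the neck's top) 16 mm below tube_grip.
- tube_foot (a point): Centre of the long tube's underside, which stands on the rack's lower plate. Its lowest 6 mm taper from 40 to 32 mm across.
- hook_seat (a point): Bottom of the hook's dip, on the rod's upper side, where the bow rests; moves with the hook; at zero 253 mm above the table. The hook is a 6 mm steel rod coming out of the scale along the scale's -x axis, 8 mm above the dip's level; it dips, then turns up to a free tip. The case is 127 mm behind the dip. Axes as the scale's.
- hook_tip (a point): Top of the hook's round free end, 11 mm above hook_seat and 16 mm farther out (the scale's -x); the rod ends 3 mm beyond. The rod's underside at the dip is 6 mm below hook_seat.
- hook (a joint): How far the hook has sunk, in m: 0 unloaded, at its upper stop; 0.07 at its lower stop. Spring 112 N/m, lightly damped, starting to move at 0.1 N: each further newton sinks it about 9 mm. It must never move faster than 120 mm/s, nor jump at over 50 mm/s when the tube is let go (about 0.35 N too much or too little on it); never load it beyond 0.065.
- scale: Spring scale, fixed: grey upright case, 66 mm deep (x), 84 mm wide, 465 mm tall, on a base 18 mm high that reaches 160 mm out under the hook. Origin on the table under the case's centre; the hook points along its -x axis, the dip 160 mm from the origin.
- rack: White tube rack, fixed, 90 by 222 mm (x, y), 40 mm high. Upper plate (10 mm thick, top at 40 mm) with three holes of 43 mm, 66 mm apart along y, the middle one over the origin; the tubes stand on the lower plate, 8 mm above the table. Every place starts filled. Origin on the table under its centre.
- short_a_grip (a point): A short tube of the same kind in the rack, 115 mm tall, to be left. Middle of its bail, 92 mm above its foot.
- short_b_grip (a point): The other short tube, the same, to be left.
- jar: Amber glass jar, 70 mm across, 95 mm high, loose on the table, to be left. Origin under its centre.
- beaker: White ceramic cup, 56 mm across, 70 mm high, loose, to be left. Origin under its centre.
- screwdriver: Screwdriver, 170 mm long, lying loose, to be left.

How it is judged:
On the way, in this order (a step that is already met when the one before it is completed fails the run):
1. the tube hangs by its bow in the hook's dip, let go, everything still for 1 s (contact force between tube and scale above 1 N and contact force between each of the arm, the fingers and tube below 0.05 N and value of joint hook above 0.012 m and velocity of joint hook between -0.01 and 0.01 m/s and distance between tube_grip and hook_seat below 0.024 m and angle between tube_grip's own z axis and vertical below 0.12 rad and linear speed of tube below 0.03 m/s), for 1 s.
2. the tube is held clear of the hook and the hook is back at zero (contact force between the fingers and tube above 0.5 N and contact force between tube and scale below 0.02 N and value of joint hook below 0.003 m and horizontal distance between tube_grip and hook_seat above 0.03 m), for 0.1 s.
At the end, for the whole second after the job is handed in: The long tube stands upright (within 0.06 rad) in the rack place it came from (within 8 mm), its foot on the lower plate (within 3 mm), released and at rest, and the hook is back at zero (within 3 mm) (distance of tube_grip from where it was at the start of the episode below 0.008 m and z of tube_grip in the frame of rack below 0.148 m and angle between tube_grip's own z axis and vertical below 0.06 rad and linear speed of tube below 0.01 m/s and contact force between the fingers and tube below 0.05 N and value of joint hook below 0.003 m); the robot touches nothing.
It fails at once if the scale is jerked: the hook moves faster than 120 mm/s, or, with the tube let go, jumps down or up at more than 50 mm/s (velocity of joint hook above 0.12 m/s or velocity of joint hook below -0.12 m/s or (contact force between the fingers and tube below 0.05 N and (velocity of joint hook above 0.05 m/s or velocity of joint hook below -0.05 m/s))).
It fails at once if the scale is overloaded or knocked: the hook is pushed beyond 65 mm, or the tube bears on the scale with more than 18 N (value of joint hook above 0.065 m or contact force between tube and scale above 18 N).
It fails at once if the robot itself presses on the scale with more than 3 N (contact force between any of the arm, the fingers and scale above 3 N).
It fails at once if the tube is forced against the rack with more than 30 N (contact force between tube and rack above 30 N).
It fails at once if a bystander is moved: a short tube, the jar, the cup or the screwdriver by more than 15 mm (distance of any of short_a_grip, short_b_grip, jar, beaker, screwdriver from where it was at the start of the episode above 0.015 m).
It also fails if it takes over 72 s, if anything falls off the work surface, if the arm or the gripper's body presses on something with over 40 N, if the wrist force passes 120 N, or if a joint passes its speed limit or range.

### The arm

A 6-joint arm with a two-finger parallel gripper is mounted at the origin on the work surface. World frame = base frame: x ahead of the robot, y to its left, z up, the work surface at z = 0. Lengths are in m, angles in rad, forces in N, time in s.
With the tool pointing down it reaches from about 0.25 to 0.725 m from the base axis. Payload 9.7 kg.
Tool frame: the origin (TCP) lies at the very end of the fingers, on their centre line; the grasp point (between the pads) lies 19 mm behind it (pinch_z is the distance from the TCP to the grasp point, in m); z points along the fingers, x is the direction in which the jaws open and shut, and the axes are right-handed (so a half turn about z gives the same grasp; the last joint's range is limited). The gripper opens to 85 mm and grips with 20 to 120 N. Pads are 22 mm wide; open, the fingers measure 114 mm over their backs; the gripper's body (76 mm by 85 mm) begins 54 mm behind the grasp point. The pads swing forward as they close: fully open they stand 13 mm farther back than shut.
Start: joints at [1.255, 0.087, 0.176, 1.66, 0, 1.571], TCP at [0.171, 0.523, 0.231] pointing down, gripper open.
Joint ranges: [-3.13, 3.13], [-0.85, 1.81], [-1.15, 1.24], [-2.2, 2.28], [-1.44, 1.52], [-3.14, 3.14]. Speed limits (rad/s): [2.22, 2.22, 2.57, 3.14, 3.14, 3.14].

### API

Orientations are given as a rotation vector (axis times angle).
In Python, from bench import state, snapshot, camera_params, hand_in, pinch_z gives the robot as it stands. The module is installed in compiled form; this text tells all that it offers.
- The arm moves only by the tool move_arm, never from a script. Its arguments are lists of equal length, an entry for each row: "claw": the opening, from -1 (shut) to 1 (fully open); "offset": the shift along the world's x, y, z in units of 30 mm (1.0 is 30 mm), a list of three; "twist": the turn about the world's z in rad. A call has 1 to 8 rows; each row is the pose to reach, as a shift and turn from the pose commanded when the call began; what a row does not reach only later rows make up. A row lasts 1/12 s, in which the tool goes at most 41.7 mm and 7.16 degrees, less where a joint would pass 70% of its speed; a pose out of reach is approached as far as the arm can. A call with a gripper value outside its range is refused whole. The fingers move at their own pace and stop on an object; the grip force is fixed at half the most. Time passes only in rows, so rows that repeat a pose let the fingers close. It gives the time, the measured TCP pose, the force and the opening at its end, in the units of the state.
- state(): the state, without advancing time (a new reading comes with each control period).
- snapshot(name): name is "side" or "top" or "wrist"; returns (picture, depth): 480x640x3 uint8, blue, green, red; 480x640 float32, m along the optical axis (not along the pixel's ray), 0 where there is no reading.
- camera_params(name): a dict with "vertical_fov" (degrees; the focal length in pixels is half the picture's height over the tangent of half this angle, whatever the lens; pixels are square), "cx", "cy" (the principal point, pixels), "k1" (the pictures are not rectified: a ray, as slopes to the right and down, at radius r is drawn at 1 + k1 r^2 times it, then the intrinsics apply), "R" (3x3) and "t" (3): a world point X has camera coordinates R X + t; the wrist camera has in their place "mount" (4x4, takes a point from camera to tool coordinates, whose origin is the TCP and whose axes are the tool frame's). Camera axes: x right, y down, z forward; pixel columns grow to the right and rows downward; lengths in m; the calibration is good to about 2 mm. A picture is of the moment at which its call begins: read the wrist's pose just before it. camera_params takes no time and is no camera call.
- hand_in(): hands the job in, once; it reports no verdict.
The state is a dict: "t": time; "joints": joint angles; "joint_velocities": joint speeds; "joint_torque": joint torques, N m; "tool_pos": TCP position; "ee_rot": TCP orientation; "force": force on the tool from outside, world axes, zero at the start; "ft_torque": the same for the moment, N m; "gripper_width": opening from 0.0 (shut) to 1.0 (fully open).
Only numpy, scipy, OpenCV 4.12 (cv2) and the standard library are available. Lean on these libraries where they do the work, as an engineer would, in place of code of your own. Each camera call takes 0.05 s, during which the arm holds its last target. There are 200 camera calls.

## Working session

There is one attempt and no reset: what is moved stays moved. The work goes in short steps, Python scripts to look and compute and a tool call to move; the robot and the scene stay as the last step left them, time stands still between calls to the robot, and variables do not carry over. Pictures are saved under pics/ and viewed, about 8 in all and at most 12, crops included, and the job is handed in when it is done.

Besides the shell and the picture viewer there is one more tool, called after ">>>" as name([rows], argument=value, ...), one row to a line, values as JSON. move_arm: Moves the arm, as the interface text tells. Its arguments: {"type":"object","properties":{"claw":{"type":"array"},"offset":{"type":"array"},"twist":{"type":"array"}},"required":["claw","offset","twist"]}

```bash
mkdir -p pics; cat > h.py <<'E'
import numpy as np, cv2
from scipy.spatial.transform import Rotation as Ro
from bench import *
def rays(name,u,v,cp=None):
    c=cp or camera_params(name); f=240/np.tan(np.radians(c["vertical_fov"]/2))
    x=(np.asarray(u,float)-c["cx"])/f; y=(np.asarray(v,float)-c["cy"])/f
    a,b=x.copy(),y.copy()
    for _ in range(10):
        s=1+c["k1"]*(a*a+b*b); a,b=x/s,y/s
    return np.stack([a,b,np.ones_like(a)],-1)
def toworld(name,P,st=None):
    c=camera_params(name)
    if "R" in c: return (P-np.asarray(c["t"]))@np.asarray(c["R"])
    M=np.asarray(c["mount"]); Q=P@M[:3,:3].T+M[:3,3]
    return Q@Ro.from_rotvec(st["ee_rot"]).as_matrix().T+np.asarray(st["tool_pos"])
def cloud(name):
    st=state(); im,d=snapshot(name); u,v=np.meshgrid(np.arange(640),np.arange(480))
    W=toworld(name,rays(name,u,v)*d[...,None],st); W[d==0]=np.nan
    return im,d,W
E
python3 - <<'E'
from h import *
print(state())
for n in("side","top","wrist"):
    im,d,W=cloud(n); cv2.imwrite(f"pics/{n}0.png",im); np.save(f"{n}0.npy",W); print(n,camera_params(n))
a=cv2.imread("pics/side0.png");b=cv2.imread("pics/top0.png")
E
```

```text
{'t': 0.0, 'joints': array([1.25498664e+00, 8.74675390e-02, 1.75107310e-01, 1.65979784e+00,
       1.18561937e-06, 1.57080796e+00]), 'joint_velocities': array([-1.02891379e-04,  9.42176316e-05,  2.90834779e-04,  5.68198115e-04,
       -3.35080389e-04,  1.20037811e-03]), 'joint_torque': array([ 2.05333032e-03, -5.20383489e+01,  4.64810264e+01,  1.62179646e-02,
       -1.04985332e-06,  4.08680501e-05]), 'tool_pos': array([0.17074844, 0.52257453, 0.2305652 ]), 'ee_rot': array([ 2.54248871e+00,  1.84399993e+00, -1.73219144e-03]), 'force': array([-0.36607357, -0.8844079 , -0.28299162]), 'ft_torque': array([ 0.0248392 ,  0.0348597 , -0.00025262]), 'gripper_width': 1.003058446517219}
side {'vertical_fov': 47.0421307870387, 'cx': 317.8085408080747, 'cy': 242.99527824928165, 'k1': -0.0032401606590520475, 'R': array([[ 0.8103021 ,  0.58562472,  0.02131168],
       [ 0.35232404, -0.45778946, -0.81626992],
       [-0.46827158,  0.66893385, -0.57727743]]), 't': array([-0.40764571, -0.08168931,  1.52101238])}
top {'vertical_fov': 45.778031719916, 'cx': 319.1920351066218, 'cy': 247.6188949908281, 'k1': -0.15439383477139662, 'R': array([[ 0.00285754, -0.99996544,  0.00780754],
       [-0.996407  , -0.00350808, -0.08462141],
       [ 0.08464588, -0.00753768, -0.99638259]]), 't': array([-0.06122853,  0.57953995,  1.31942408])}
wrist {'vertical_fov': 61.271701591203474, 'cx': 320.52896687984673, 'cy': 231.4129878371611, 'k1': -0.08324125271178323, 'mount': array([[ 9.99999705e-01,  1.59434687e-04, -7.51600448e-04,
        -5.89026749e-04],
       [ 6.52992084e-05,  9.57057586e-01,  2.89897866e-01,
        -7.37544429e-02],
       [ 7.65544686e-04, -2.89897829e-01,  9.57057293e-01,
        -1.42623575e-01],
       [ 0.00000000e+00,  0.00000000e+00,  0.00000000e+00,
         1.00000000e+00]])}
```

View pics/side0.png

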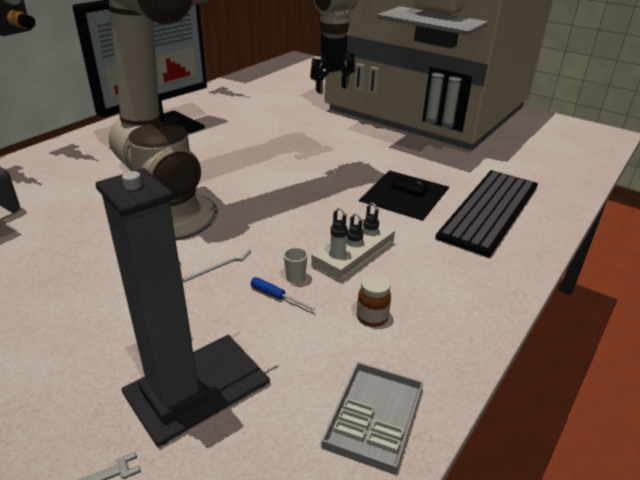

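View pics/top0.png

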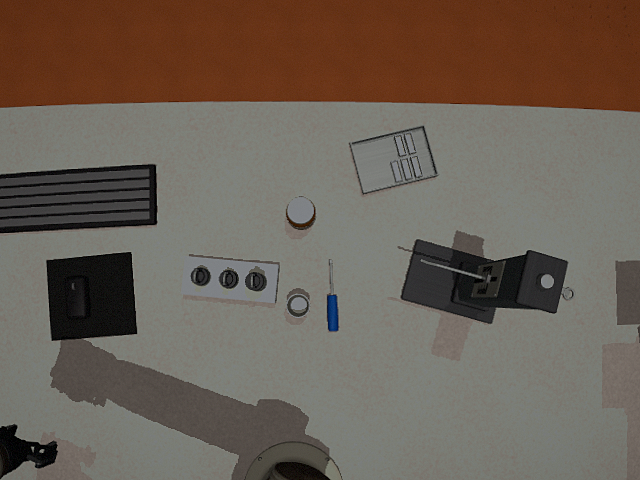

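Side view: the long tube is the near one, with its bow at about (339,212). Top view: the rack is at about (231,280), the long tube at (256,280), and the hook runs from about (422,262) to (485,278). Next I'll measure from depth.

```bash
python3 - <<'E'
from h import *
for n in("top","side"):
    W=np.load(n+"0.npy"); im=cv2.imread(f"pics/{n}0.png")
    x,y,z=W[...,0],W[...,1],W[...,2]
    print(n,"table z",np.nanmedian(z[(abs(x-.45)<.02)]))
    # rack
    m=(abs(z-.04)<.006)&(x>.25)&(x<.55)&(y>-.0)&(y<.45)
    k,l,s,c=cv2.connectedComponentsWithStats(m.astype(np.uint8))
    for i in range(1,k):
        if s[i,4]>300:
            P=W[l==i]; print("z40 comp",s[i],P.mean(0),cv2.minAreaRect((P[:,:2]*1000).astype(np.float32)))
    for lo,hi in((.105,.2),):
        m=(z>lo)&(z<hi)&(x>.2)&(x<.6)&(y>-.05)&(y<.5)
        k,l,s,c=cv2.connectedComponentsWithStats(m.astype(np.uint8))
        for i in range(1,k):
            if s[i,4]>8:
                P=W[l==i];print("tube",s[i],P.mean(0),P.min(0),P.max(0))
    m=(z>.225)&(z<.29)&(x>.25)&(x<.65)&(y>-.5)&(y<-.05)
    P=W[m]; print("hook px",m.sum()); 
    m=(z>.45)&(z<.48)&(x>.2)&(x<.6)&(y<-.1); P=W[m]; print("case top",P.mean(0),cv2.minAreaRect((P[:,:2]*1000).astype(np.float32)))
    m=(z>.010)&(z<.024)&(x>.2)&(x<.6)&(y<-.1)
    k,l,s,c=cv2.connectedComponentsWithStats(m.astype(np.uint8)); i=1+np.argmax(s[1:,4]);P=W[l==i]
    print("base",P.mean(0),cv2.minAreaRect((P[:,:2]*1000).astype(np.float32)))
    for nm,lo,hi,b in(("jar",.08,.11,(.4,.7,-.05,.3)),("cup",.06,.08,(.25,.4,-.05,.15))):
        m=(z>lo)&(z<hi)&(x>b[0])&(x<b[1])&(y>b[2])&(y<b[3]);P=W[m];print(nm,len(P),P.mean(0) if len(P) else'')
a=cv2.resize(cv2.imread("pics/top0.png")[230:310,380:580],None,fx=4,fy=4,interpolation=3)
b=cv2.resize(cv2.imread("pics/top0.png")[240:320,170:330],None,fx=4,fy=4,interpolation=3)
b=cv2.copyMakeBorder(b,0,0,0,800-640,0);b=b[:280];a=a[:300];cv2.imwrite("pics/c1.png",np.vstack([a,b]))
E
```

```text
top table z 0.002678531217602093
z40 comp [ 181  260   98   43 2638] [0.50219467 0.14738636 0.03987617] ((503.945068359375, 150.6099853515625), (223.2095489501953, 90.27156066894531), 85.23298645019531)
tube [192 269   8  14  46] [0.50992417 0.21552966 0.1143296 ] [0.49502866 0.20871209 0.10585727] [0.52411111 0.22320955 0.12681768]
tube [221 272   8  14  43] [0.50298855 0.15076743 0.11467086] [0.48886845 0.14347418 0.10508245] [0.51766404 0.15795205 0.12302446]
tube [245 272  19  19 274] [0.4981847  0.08302838 0.12675082] [0.4781206  0.06449184 0.10531936] [0.51784668 0.10497084 0.17132071]
hook px 677
case top [ 0.48772317 -0.42469747  0.4607795 ] ((487.9660339355469, -424.3238220214844), (59.02384567260742, 87.13184356689453), 85.80596923828125)
base [ 0.50375709 -0.34773132  0.01728447] ((500.8168029785156, -383.2109680175781), (231.97134399414062, 151.35813903808594), 74.50418090820312)
jar 776 [0.61921064 0.03294925 0.09317231]
cup 0 
side table z 0.015711585553426954
z40 comp [ 311  220   81   51 1159] [0.51526392 0.12038647 0.03906026] ((505.7792663574219, 148.335205078125), (226.95201110839844, 93.37286376953125), 83.74081420898438)
tube [366 203  12   9  37] [0.51247874 0.21337438 0.11266404] [0.49318228 0.20518754 0.10519802] [0.52541597 0.21879686 0.12328181]
tube [330 208  18  27 313] [0.50127744 0.07868734 0.12776   ] [0.47906167 0.06098262 0.105233  ] [0.51901477 0.10151366 0.16670104]
tube [350 213  12   9  43] [0.50515156 0.1477747  0.11246457] [0.48823723 0.13878663 0.10537801] [0.51963821 0.15511176 0.12178416]
hook px 2168
case top [ 0.49460191 -0.43119396  0.45925543] ((491.48974609375, -429.1492614746094), (23.258148193359375, 23.23571014404297), 28.630630493164062)
base [ 0.52074754 -0.38221394  0.01701384] ((502.564697265625, -384.54644775390625), (232.2959747314453, 154.23028564453125), 75.3414306640625)
jar 978 [0.59657277 0.04501594 0.09247798]
cup 0
```

View pics/c1.png

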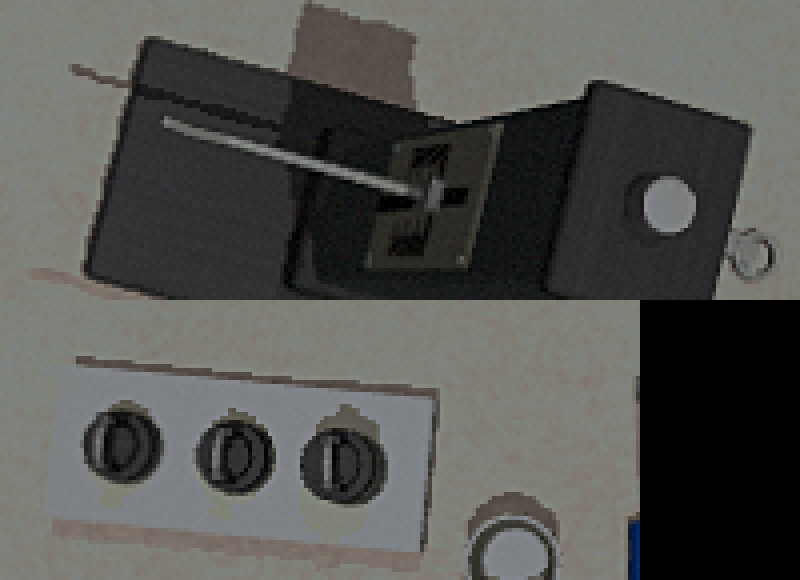

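Estimates so far:
- **Rack:** centre (0.504, 0.150), yaw about −4.9°. That puts the long tube near (0.498, 0.084).
- **Scale:** origin about (0.490, −0.427), −x axis at about 75°. That puts the dip near (0.532, −0.272).

All sizes match the text. Next I go above the tube with the fingers half open.

>>> move_arm([
  [10.9,-14.6,0.3],
  [10.9,-14.6,0.3],
  [10.9,-14.6,0.3],
  [10.9,-14.6,0.3],
  [10.9,-14.6,0.3],
  [10.9,-14.6,0.3],
  [10.9,-14.6,0.3],
  [10.9,-14.6,0.3],
], claw=[0,0,0,0,0,0,0,0], twist=[0.23,0.23,0.23,0.23,0.23,0.23,0.23,0.23])

```text
t: 0.82
tool_pos: [0.37, 0.255, 0.2368]
ee_rot: [2.314, 2.124, 0.0]
force: [0.2, 0.5, -0.9]
gripper_width: 0.504
```

>>> move_arm([
  [4.28,-5.68,0],
  [4.28,-5.68,0],
  [4.28,-5.68,0],
  [4.28,-5.68,0],
  [4.28,-5.68,0],
  [4.28,-5.68,0],
], claw=[0,0,0,0,0,0], twist=[0,0,0,0,0,0])

```text
t: 1.32
tool_pos: [0.5003, 0.0819, 0.2358]
ee_rot: [2.319, 2.118, -0.002]
force: [-0.1, -0.2, -0.6]
gripper_width: 0.5
```

```bash
python3 - <<'E'
from h import *
st=state(); print(st["t"],st["tool_pos"],Ro.from_rotvec(st["ee_rot"]).as_matrix()[:,0],pinch_z,st["force"])
im,d,W=cloud("wrist"); cv2.imwrite("pics/w1.png",im); np.save("w1.npy",W)
z=W[...,2]
for lo,hi in((.10,.122),(.15,.18),(.036,.044)):
    m=(z>lo)&(z<hi)&(W[...,1]>.0)&(W[...,1]<.3)&(W[...,0]<.6)
    if hi>.06: m&=(abs(W[...,1]-.083)<.03)
    P=W[m];print(lo,len(P),P.mean(0),P.min(0),P.max(0),cv2.minAreaRect((P[:,:2]*1000).astype(np.float32)))
E
```

```text
1.3167 [0.50031233 0.08185724 0.23576589] [ 0.09008957  0.99593265 -0.00142252] 0.0187 [-0.12095733 -0.16922957 -0.55220099]
0.1 1411 [0.49200005 0.08446322 0.11410178] [0.47804102 0.06415147 0.10028211] [0.51705101 0.10445549 0.12196333] ((497.3543395996094, 84.40016174316406), (40.172725677490234, 38.588523864746094), 86.94657897949219)
0.15 679 [0.49598006 0.08424471 0.15954237] [0.4832137  0.07785039 0.15006739] [0.51334729 0.09044521 0.1685492 ] ((498.3389892578125, 84.21764373779297), (12.03615665435791, 30.163490295410156), 88.4782943725586)
0.036 17387 [0.49626406 0.14575062 0.03995841] [0.42238836 0.00052424 0.03602239] [0.55876025 0.26459853 0.04397457] ((499.8656005859375, 127.2013168334961), (276.3336181640625, 108.80682373046875), 80.04167938232422)
```

View pics/w1.png

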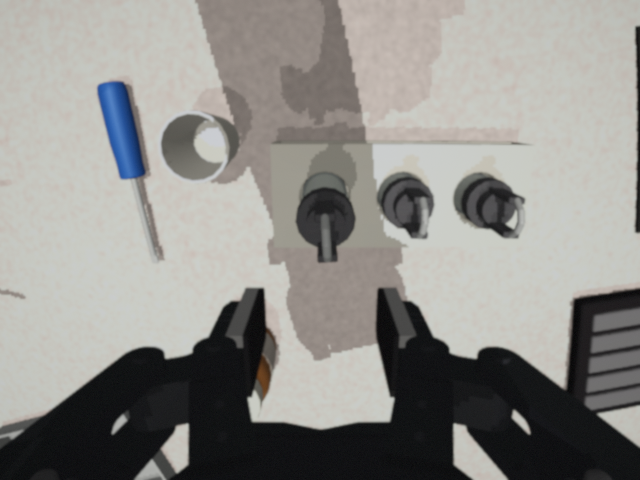

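The wrist picture shows the long tube at (325,215). Its bail runs vertically in the image, so the lugs are apart along world x and I must grip along x. I'll fit that direction.

```bash
python3 - <<'E'
from h import *
for f in("w1","top0","side0"):
    W=np.load(f+".npy"); m=(W[...,2]>.145)&(W[...,2]<.18)&(abs(W[...,1]-.084)<.03)&(abs(W[...,0]-.498)<.03)
    P=W[m]; q=P[:,:2]-P[:,:2].mean(0); w,V=np.linalg.eigh(q.T@q); v=V[:,1]*np.sign(V[0,1])
    a=q@v; print(f,len(P),P[:,:2].mean(0),P[:,:2].mean(0)+v*(a.max()+a.min())/2,np.degrees(np.arctan2(v[1],v[0])),a.max()-a.min(),np.ptp(q@V[:,0]))
# hook
for f in("top0","side0"):
    W=np.load(f+".npy"); o=np.array([.4905,-.4265]);h=np.array([np.cos(np.radians(75)),np.sin(np.radians(75))])
    r=W[...,:2]-o; s=r@h; t=r@np.array([-h[1],h[0]])
    m=(W[...,2]>.235)&(W[...,2]<.29)&(s>.06)&(s<.22)&(abs(t)<.03); P=W[m]; print(f,len(P))
    p=np.polyfit(s[m],t[m],1); print("dir",75+np.degrees(np.arctan(p[0])),"t at .16",np.polyval(p,.16),"s max",s[m].max())
    i=np.argsort(s[m])[::-1]; print(np.c_[s[m],t[m],W[...,2][m]][i[:24:2]].round(4))
E
```

```text
w1 753 [0.49583064 0.08426143] [0.49832759 0.08420787] -1.2289468209758316 0.030159377633146803 0.01208575767877474
top0 47 [0.49722322 0.08456998] [0.49805804 0.08450424] -4.502141736240508 0.028835748093599428 0.011011416238298188
side0 60 [0.5001417  0.08222363] [0.49922227 0.08221243] 0.6979497249453646 0.03075262242007859 0.01627337046236236
top0 182
dir 74.36443634420314 t at .16 0.0002522828616146756 s max 0.17832565959324723
[[ 1.783e-01 -1.300e-03  2.628e-01]
 [ 1.769e-01  0.000e+00  2.574e-01]
 [ 1.760e-01  2.000e-04  2.634e-01]
 [ 1.743e-01 -2.500e-03  2.615e-01]
 [ 1.732e-01  1.300e-03  2.609e-01]
 [ 1.720e-01 -1.000e-03  2.622e-01]
 [ 1.708e-01  2.600e-03  2.607e-01]
 [ 1.692e-01  1.000e-04  2.596e-01]
 [ 1.675e-01 -2.500e-03  2.582e-01]
 [ 1.668e-01  1.500e-03  2.600e-01]
 [ 1.649e-01 -1.200e-03  2.568e-01]
 [ 1.642e-01  2.700e-03  2.585e-01]]
side0 249
dir 74.56742052946409 t at .16 -0.001833374620220327 s max 0.17622539458694506
[[ 0.1762  0.0009  0.2619]
 [ 0.1759 -0.0026  0.2598]
 [ 0.1735 -0.0033  0.2613]
 [ 0.1729  0.0021  0.2605]
 [ 0.1727 -0.0013  0.2605]
 [ 0.1713 -0.0033  0.2602]
 [ 0.1705 -0.0017  0.2617]
 [ 0.17   -0.0018  0.2556]
 [ 0.1694 -0.0033  0.261 ]
 [ 0.1677 -0.0019  0.2524]
 [ 0.1673 -0.0033  0.2598]
 [ 0.1669 -0.0034  0.2558]]
```

>>> move_arm([
  [-0.08,0.08,0],
  [-0.08,0.08,0],
  [-0.08,0.08,0],
  [-0.08,0.08,0],
  [-0.08,0.08,0],
  [-0.08,0.08,0],
  [-0.08,0.08,0],
  [-0.08,0.08,0],
], claw=[0.25,0.25,0.25,0.25,0.25,0.25,0.25,0.25], twist=[-1.51,-1.51,-1.51,-1.51,-1.51,-1.51,-1.51,-1.51])

```text
t: 2.03
tool_pos: [0.4947, 0.0898, 0.2368]
ee_rot: [-3.051, -0.747, 0.001]
force: [0.8, 0.4, 0.5]
gripper_width: 0.624
```

>>> move_arm([
  [0,0,0],
  [0,0,0],
  [0,0,0],
  [0,0,0],
  [0,0,0],
  [0,0,0],
  [0,0,0],
], claw=[0.25,0.25,0.25,0.25,0.25,0.25,0.25], twist=[-0.51,-0.51,-0.51,-0.51,-0.51,-0.51,-0.51])

```text
t: 2.62
tool_pos: [0.4951, 0.0893, 0.2368]
ee_rot: [-3.141, 0.032, 0.0]
force: [0.1, -0.0, 0.2]
gripper_width: 0.625
```

```bash
python3 - <<'E'
from h import *
F=[]
for i in range(4):
    st=state();F.append(st["force"])
    if i==0: 
        im,d,W=cloud("wrist"); cv2.imwrite("pics/w2.png",im)
    else: snapshot("wrist")
print(st["t"],st["tool_pos"],Ro.from_rotvec(st["ee_rot"]).as_matrix()[:,:],np.round(F,2))
m=(W[...,2]>.145)&(W[...,2]<.18)&(abs(W[...,1]-.084)<.03)&(abs(W[...,0]-.498)<.03)
P=W[m]; q=P[:,:2]-P[:,:2].mean(0); w,V=np.linalg.eigh(q.T@q); v=V[:,1]*np.sign(V[0,1])
a=q@v;b=q@V[:,0]; print(len(P),P[:,:2].mean(0),P[:,:2].mean(0)+v*(a.max()+a.min())/2+V[:,0]*(b.max()+b.min())/2,np.degrees(np.arctan2(v[1],v[0])),np.ptp(a),np.ptp(b),P[:,2].max())
E
```

```text
2.7667 [0.49529072 0.08902753 0.23676807] [[ 9.99741556e-01 -2.27336885e-02 -1.11273463e-05]
 [-2.27336883e-02 -9.99741556e-01  1.37885873e-05]
 [-1.14379359e-05 -1.35320581e-05 -1.00000000e+00]] [[ 0.09 -0.02  0.21]
 [-0.68  0.22  0.33]
 [-0.15 -0.83 -0.11]
 [-0.64  0.55 -0.12]]
725 [0.49868242 0.08549815] [0.49860404 0.08439217] -1.3915273037685412 0.029846988802924794 0.012405754490484672 0.1685507181943121
```

>>> move_arm([
  [0.11,-0.155,-0.8],
  [0.11,-0.155,-1.5],
  [0.11,-0.155,-1.5],
  [0.11,-0.155,-1.5],
  [0.11,-0.155,-1.5],
], claw=[0.25,0.25,0.25,0.25,0.25], twist=[0,0,0,0,0])

```text
t: 3.23
tool_pos: [0.4989, 0.0843, 0.1929]
ee_rot: [-3.141, 0.039, -0.001]
force: [0.3, -0.3, 0.8]
gripper_width: 0.626
```

```bash
python3 - <<'E'
from h import *
st=state(); print(st["t"],st["tool_pos"],st["ee_rot"])
E
```

```text
3.2333 [0.49885477 0.08425743 0.19294844] [-3.14114831e+00  3.86881595e-02 -1.39130035e-03]
```

>>> move_arm([
  [0,0,-0.8],
  [0,0,-1.6],
  [0,0,-2.2],
  [0,0,-2.2],
  [0,0,-2.2],
], claw=[0.25,0.25,0.25,0.25,0.25], twist=[0,0,0,0,0])

```text
t: 3.65
tool_pos: [0.4988, 0.0843, 0.1268]
ee_rot: [-3.141, 0.039, -0.0]
force: [-0.1, 0.1, 0.9]
gripper_width: 0.626
```

>>> move_arm([
  [0,0,0],
  [0,0,0],
  [0,0,0],
  [0,0,0],
  [0,0,0],
  [0,0,0],
  [0,0,0],
  [0,0,0],
], claw=[-0.1,-0.2,-0.3,-0.4,-0.5,-0.6,-0.7,-0.7], twist=[0,0,0,0,0,0,0,0])

```text
t: 4.32
tool_pos: [0.4992, 0.0844, 0.1277]
ee_rot: [-3.141, 0.039, -0.004]
force: [-2.7, -0.1, 7.9]
gripper_width: 0.341
```

```bash
python3 - <<'E'
from h import *
F=[]
for i in range(6):
    st=state();F.append(st["force"]); snapshot("wrist")
print(st["t"],st["tool_pos"],Ro.from_rotvec(st["ee_rot"]).as_matrix()[:,0],st["gripper_width"],np.mean(F,0),np.std(F,0))
E
```

```text
4.5667 [0.49926488 0.08437398 0.12766986] [ 0.9996859  -0.02495129  0.00235046] 0.3398262131195249 [-2.12457256  0.16901561  7.49899075] [0.30589244 0.41660283 0.34583742]
```

>>> move_arm([
  [0,0,0.3],
  [0,0,0.7],
  [0,0,1.2],
  [0,0,1.8],
  [0,0,2.4],
  [0,0,3.0],
  [0,0,3.4],
  [0,0,3.6],
], claw=[-0.7,-0.7,-0.7,-0.7,-0.7,-0.7,-0.7,-0.7], twist=[0,0,0,0,0,0,0,0])

```text
t: 5.28
tool_pos: [0.4992, 0.0843, 0.2366]
ee_rot: [-3.141, 0.039, -0.005]
force: [-0.6, -0.1, -3.2]
gripper_width: 0.339
```

```bash
python3 - <<'E'
from h import *
F=[]
for i in range(16):
    st=state();F.append(st["force"]); im,_=snapshot("wrist" if i<15 else "side")
print(st["t"],st["tool_pos"],Ro.from_rotvec(st["ee_rot"]).as_matrix()[:,0],st["gripper_width"],np.mean(F,0),np.std(F,0))
print(np.round(F,1)[:,2])
cv2.imwrite("pics/s2.png",im)
E
```

```text
6.0333 [0.49866206 0.08418982 0.23370139] [ 9.99686675e-01 -2.50308912e-02 -8.33589159e-05] 0.3403420446628646 [-0.13530309  0.20275926 -2.99199672] [0.56241813 0.62973102 0.4969798 ]
[-3.2 -2.2 -3.6 -3.5 -3.1 -2.4 -3.3 -3.3 -3.4 -3.4 -3.1 -2.5 -3.  -1.7
 -2.9 -3.2]
```

>>> move_arm([
  [0.05,-0.3,0.1],
  [0.15,-0.9,0.12],
  [0.3,-1.8,0.12],
  [0.47,-2.8,0.12],
  [0.63,-3.8,0.12],
  [0.8,-4.8,0.12],
  [0.97,-5.8,0.12],
  [1.13,-6.8,0.12],
], claw=[-0.7,-0.7,-0.7,-0.7,-0.7,-0.7,-0.7,-0.7], twist=[0,-0.03,-0.06,-0.1,-0.14,-0.18,-0.22,-0.245])

```text
t: 6.75
tool_pos: [0.5325, -0.122, 0.2377]
ee_rot: [3.112, -0.426, 0.001]
force: [0.8, -0.2, -2.9]
gripper_width: 0.334
```

>>> move_arm([
  [0.15,-0.9,0],
  [0.28,-1.7,0],
  [0.4,-2.4,0],
  [0.48,-2.9,0],
  [0.53,-3.15,0],
  [0.53,-3.15,0],
  [0.53,-3.15,0],
  [0.53,-3.15,0],
], claw=[-0.7,-0.7,-0.7,-0.7,-0.7,-0.7,-0.7,-0.7], twist=[0,0,0,0,0,0,0,0])

```text
t: 7.42
tool_pos: [0.5485, -0.2134, 0.2376]
ee_rot: [-3.113, 0.421, -0.0]
force: [0.8, 0.1, -3.1]
gripper_width: 0.334
```

```bash
cat > look.py <<'E'
from h import *
import sys
k=sys.argv[1]; F=[]
for i in range(3):
    st=state();F.append(st["force"]); im,d,W=cloud("wrist")
print(st["t"],st["tool_pos"],"yaw",np.degrees(np.arctan2(*Ro.from_rotvec(st["ee_rot"]).as_matrix()[[1,0],0])),st["gripper_width"],np.mean(F,0))
im2,d2,W2=cloud("side")
cv2.imwrite(f"pics/{k}.png",np.hstack([im[:,60:560],cv2.resize(im2[200:440,80:330],None,fx=2,fy=2)])[:, :1000])
cv2.imwrite(f"pics/{k}.png",cv2.resize(cv2.imread(f"pics/{k}.png"),(800,384)))
np.save(k+"w.npy",W);np.save(k+"s.npy",W2)
D=np.array([.5327,-.2722]);h=np.array([np.cos(np.radians(74.5)),np.sin(np.radians(74.5))]);n=np.array([h[1],-h[0]])
for nm,w in(("wrist",W),("side",W2)):
    r=w[...,:2]-D; s=r@h;t=r@n;z=w[...,2]
    m=(s>-.1)&(s<.025)&(abs(t)<.012)&(z>.2)&(z<.275)
    print(nm,"rod n",m.sum(), "t by s:",[(round(a,3),np.round(np.median(t[m&(abs(s-a)<.006)]),4),np.round(z[m&(abs(s-a)<.006)].max(),4)) for a in(-.06,-.03,0,.016) if (m&(abs(s-a)<.006)).any()],"smax",s[m].max() if m.any() else 0)
E
python3 look.py a1
```

```text
7.5167 [ 0.54851391 -0.21327722  0.2376829 ] yaw -15.398091864503453 0.3357392509496046 [ 0.89694214 -0.20092036 -2.89644493]
wrist rod n 0 t by s: [] smax 0
side rod n 250 t by s: [(-0.06, np.float64(0.0012), np.float64(0.2624)), (-0.03, np.float64(0.0015), np.float64(0.2608)), (0, np.float64(0.0011), np.float64(0.2573)), (0.016, np.float64(0.0004), np.float64(0.2642))] smax 0.01687679670724175
```

View pics/a1.png

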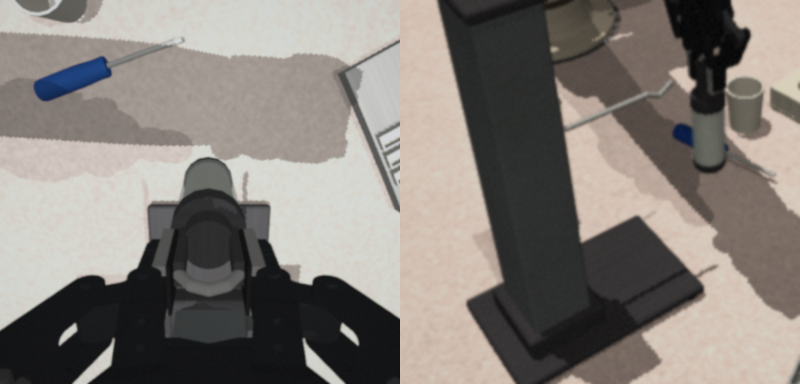

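The side view shows the tube hanging just in front of the hook tip, with the bow window in line with the rod. Bow height is about 0.272, against the tip's 0.264. I move in over the dip slowly.

>>> move_arm([
  [-0.07,-0.26,0],
  [-0.15,-0.54,0],
  [-0.23,-0.82,0],
  [-0.31,-1.1,0],
  [-0.38,-1.38,0],
  [-0.46,-1.66,0],
  [-0.52,-1.86,0],
  [-0.545,-1.96,0],
], claw=[-0.7,-0.7,-0.7,-0.7,-0.7,-0.7,-0.7,-0.7], twist=[0,0,0,0,0,0,0,0])

```text
t: 8.28
tool_pos: [0.5317, -0.2743, 0.2373]
ee_rot: [3.113, -0.425, -0.0]
force: [-0.2, 0.1, -2.8]
gripper_width: 0.336
```

```bash
sed -i 's/im2\[200:440,80:330\]/im2[150:330,140:300]/; s/None,fx=2,fy=2/(427,480)/' look.py; python3 look.py a2
```

```text
8.3833 [ 0.53192991 -0.27373457  0.23727804] yaw -15.522132806738748 0.33812842225459716 [ 0.2825427   0.2422745  -3.25433583]
wrist rod n 8530 t by s: [(-0.03, np.float64(-0.0), np.float64(0.2623)), (0, np.float64(0.0003), np.float64(0.275)), (0.016, np.float64(-0.0), np.float64(0.2648))] smax 0.01902757635599939
side rod n 464 t by s: [(-0.06, np.float64(0.0019), np.float64(0.2625)), (-0.03, np.float64(0.001), np.float64(0.2608)), (0, np.float64(-0.0096), np.float64(0.2748)), (0.016, np.float64(0.0088), np.float64(0.2245))] smax 0.01838622996489288
```

View pics/a2.png

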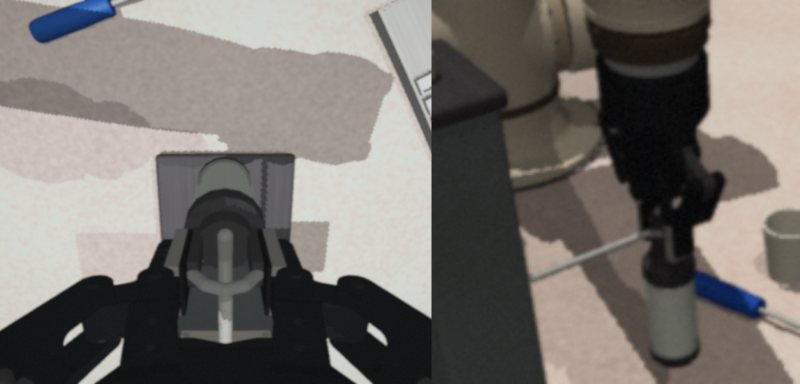

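The wrist view shows the rod centred in the window, with the bow over the rod just behind the tip. I check the bow's position along the hook before lowering.

```bash
python3 - <<'E'
from h import *
W=np.load("a2w.npy");D=np.array([.5327,-.2722]);h=np.array([np.cos(np.radians(74.5)),np.sin(np.radians(74.5))]);n=np.array([h[1],-h[0]])
r=W[...,:2]-D;s=r@h;t=r@n;z=W[...,2]
m=(abs(t)<.012)&(z>.268)&(z<.285)&(abs(s)<.03);print("bow s",np.percentile(s[m],[2,50,98]),"t",np.percentile(t[m],[2,98]),"zmax",z[m].max())
m=(abs(t)<.002)
for a in np.arange(.002,.02,.002):
    k=m&(abs(s-a)<.001)&(z>.24)&(z<.268)
    if k.any():print(round(a,3),z[k].max().round(4),end=" ")
E
```

```text
bow s [-0.00323208 -0.00028447  0.00122339] t [-0.0110825   0.01094053] zmax 0.27816346412674936
0.002 0.2573 0.004 0.2588 0.006 0.26 0.008 0.2614 0.01 0.2627 0.012 0.2642 0.014 0.2648 0.016 0.2647 0.018 0.2641
```

>>> move_arm([
  [0,0.01,-0.08],
  [0,0.01,-0.18],
  [0,0.01,-0.28],
  [0,0.01,-0.38],
  [0,0.01,-0.46],
  [0,0.01,-0.54],
  [0,0.01,-0.6],
  [0,0.01,-0.63],
], claw=[-0.7,-0.7,-0.7,-0.7,-0.7,-0.7,-0.7,-0.7], twist=[0,0,0,0,0,0,0,0])

```text
t: 9.15
tool_pos: [0.5321, -0.2728, 0.2181]
ee_rot: [-3.113, 0.423, 0.0]
force: [-0.3, 0.2, -2.4]
gripper_width: 0.341
```

>>> move_arm([
  [0,0,-0.04],
  [0,0,-0.08],
  [0,0,-0.13],
  [0,0,-0.18],
  [0,0,-0.23],
  [0,0,-0.28],
  [0,0,-0.32],
  [0,0,-0.35],
], claw=[-0.7,-0.7,-0.7,-0.7,-0.7,-0.7,-0.7,-0.7], twist=[0,0,0,0,0,0,0,0])

```text
t: 9.82
tool_pos: [0.5321, -0.2728, 0.2078]
ee_rot: [3.113, -0.423, 0.0]
force: [0.5, -0.6, -1.0]
gripper_width: 0.339
```

```bash
cat > f.py <<'E'
from h import *
import sys
F=[]
for i in range(int(sys.argv[1])):
    st=state();F.append(st["force"]); snapshot("wrist")
im,d,W=cloud("wrist")
print(st["t"],st["tool_pos"],st["gripper_width"],np.mean(F,0),np.std(F,0)[2]/len(F)**.5)
D=np.array([.5327,-.2722]);h=np.array([np.cos(np.radians(74.5)),np.sin(np.radians(74.5))]);n=np.array([h[1],-h[0]])
r=W[...,:2]-D;s=r@h;t=r@n;z=W[...,2]
m=(abs(t)<.003)&(s>.007)&(s<.022)&(z>.18)&(z<.268);print("tip z",np.percentile(z[m],95))
m=(abs(t)<.004)&(z>.18)&(abs(s)<.006)&(z<.29);print("bow top",np.percentile(z[m],99.5))
E
python3 f.py 8
```

```text
10.1667 [ 0.53218126 -0.27281933  0.20807134] 0.3405787825871973 [-0.1623873  -0.28538789 -1.49292474] 0.1780247271874159
tip z 0.25167096217369217
bow top 0.24828202525494675
```

>>> move_arm([
  [0,0,-0.04],
  [0,0,-0.1],
  [0,0,-0.17],
  [0,0,-0.24],
  [0,0,-0.31],
  [0,0,-0.37],
  [0,0,-0.41],
  [0,0,-0.43],
], claw=[-0.7,-0.7,-0.7,-0.7,-0.7,-0.7,-0.7,-0.7], twist=[0,0,0,0,0,0,0,0])

```text
t: 10.93
tool_pos: [0.5321, -0.2728, 0.1949]
ee_rot: [3.113, -0.423, -0.0]
force: [0.2, -0.2, -0.3]
gripper_width: 0.336
```

```bash
python3 f.py 30
```

```text
12.3833 [ 0.53215879 -0.27279177  0.19506736] 0.3351919158226058 [-0.06504903 -0.33222413 -0.00218651] 0.08806880288066975
tip z 0.23885782209752573
bow top 0.235272052582489
```

Force on the tool is about 0 and the hook has sunk about 26 mm, so this is equilibrium. Releasing.

>>> move_arm([
  [0,0,0],
  [0,0,0],
  [0,0,0],
  [0,0,0],
  [0,0,0],
  [0,0,0],
  [0,0,0],
  [0,0,0],
], claw=[-0.4,-0.3,-0.2,-0.1,0.1,0.3,0.4,0.4], twist=[0,0,0,0,0,0,0,0])

```text
t: 13.15
tool_pos: [0.5321, -0.2728, 0.1951]
ee_rot: [-3.113, 0.423, -0.0]
force: [-0.7, -0.7, 0.3]
gripper_width: 0.697
```

```bash
python3 f.py 14; python3 f.py 14; python3 look.py a3
```

```text
13.8 [ 0.53215535 -0.27278896  0.1950911 ] 0.6996406787288865 [ 0.08088043 -0.10084958 -0.13565325] 0.13583211867055153
tip z 0.23912149862998255
bow top 0.23480205664641912
14.55 [ 0.53215116 -0.27278319  0.19504199] 0.6961784114602515 [-0.05437111  0.19393886 -0.11200039] 0.12931723931860273
tip z 0.23912708718453768
bow top 0.23477296913858672
14.75 [ 0.53214301 -0.27280252  0.19507939] yaw -15.47043757591189 0.699843897270049 [0.07741847 0.30301425 0.16342007]
wrist rod n 6197 t by s: [(-0.03, np.float64(-0.0001), np.float64(0.2341)), (0, np.float64(-0.0001), np.float64(0.2355)), (0.016, np.float64(-0.0001), np.float64(0.275))] smax 0.017905548296234197
side rod n 281 t by s: [(-0.06, np.float64(0.0017), np.float64(0.2368)), (-0.03, np.float64(0.0009), np.float64(0.2361)), (0, np.float64(-0.0021), np.float64(0.2338))] smax 0.0040968689438955165
```

View pics/a3.png

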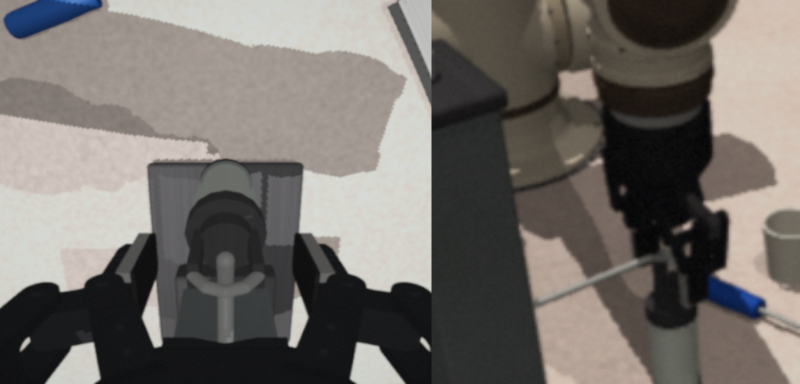

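The tube hangs free and still, the fingers are clear, and the hook moved less than 0.3 mm on release. I wait a bit longer, then re-grip.

>>> move_arm([
  [0,0,0],
  [0,0,0],
  [0,0,0],
  [0,0,0],
  [0,0,0],
  [0,0,0],
  [0,0,0],
  [0,0,0],
], claw=[0.4,0.4,0.4,0.4,0.4,0.4,0.4,0.4], twist=[0,0,0,0,0,0,0,0])

```text
t: 15.52
tool_pos: [0.5321, -0.2728, 0.1951]
ee_rot: [-3.113, 0.423, 0.0]
force: [0.5, -0.6, -0.2]
gripper_width: 0.699
```

>>> move_arm([
  [0,0,0],
  [0,0,0],
  [0,0,0],
  [0,0,0],
  [0,0,0],
  [0,0,0],
  [0,0,0],
  [0,0,0],
], claw=[0.4,0.4,0.4,0.4,0.4,0.4,0.4,0.4], twist=[0,0,0,0,0,0,0,0])

```text
t: 16.18
tool_pos: [0.5321, -0.2728, 0.195]
ee_rot: [-3.113, 0.423, 0.0]
force: [0.4, -0.2, 0.1]
gripper_width: 0.702
```

>>> move_arm([
  [0,0,0],
  [0,0,0],
  [0,0,0],
  [0,0,0],
  [0,0,0],
  [0,0,0],
  [0,0,0],
  [0,0,0],
], claw=[0.2,0,-0.1,-0.18,-0.22,-0.26,-0.29,-0.31], twist=[0,0,0,0,0,0,0,0])

```text
t: 16.85
tool_pos: [0.5322, -0.2728, 0.1951]
ee_rot: [-3.113, 0.423, -0.0]
force: [0.7, -0.1, 0.1]
gripper_width: 0.349
```

>>> move_arm([
  [0,0,0],
  [0,0,0],
  [0,0,0],
  [0,0,0],
  [0,0,0],
  [0,0,0],
  [0,0,0],
  [0,0,0],
], claw=[-0.33,-0.35,-0.37,-0.4,-0.45,-0.5,-0.6,-0.7], twist=[0,0,0,0,0,0,0,0])

```text
t: 17.52
tool_pos: [0.5321, -0.2728, 0.1951]
ee_rot: [3.113, -0.423, -0.0]
force: [-0.9, -0.2, 0.5]
gripper_width: 0.338
```

```bash
python3 f.py 5
```

```text
17.7167 [ 0.53213758 -0.27279731  0.1950645 ] 0.338793172404322 [-0.26736712  0.05177825  0.3681523 ] 0.1462034616959235
tip z 0.23878075104022864
bow top 0.23460806160272635
```

>>> move_arm([
  [0,0,0.04],
  [0,0,0.1],
  [0,0,0.17],
  [0,0,0.24],
  [0,0,0.31],
  [0,0,0.38],
  [0,0,0.45],
  [0,0,0.52],
], claw=[-0.7,-0.7,-0.7,-0.7,-0.7,-0.7,-0.7,-0.7], twist=[0,0,0,0,0,0,0,0])

```text
t: 18.48
tool_pos: [0.5321, -0.2728, 0.2108]
ee_rot: [-3.113, 0.423, 0.0]
force: [-0.0, 0.4, -2.1]
gripper_width: 0.336
```

>>> move_arm([
  [0,0,0.07],
  [0,0,0.13],
  [0,0,0.19],
  [0,0,0.24],
  [0,0,0.29],
  [0,0,0.34],
  [0,0,0.39],
  [0,0,0.44],
], claw=[-0.7,-0.7,-0.7,-0.7,-0.7,-0.7,-0.7,-0.7], twist=[0,0,0,0,0,0,0,0])

```text
t: 19.15
tool_pos: [0.5321, -0.2728, 0.2239]
ee_rot: [-3.113, 0.423, 0.0]
force: [0.1, 0.4, -2.8]
gripper_width: 0.338
```

>>> move_arm([
  [0,0,0.08],
  [0,0,0.16],
  [0,0,0.24],
  [0,0,0.32],
  [0,0,0.4],
  [0,0,0.46],
  [0,0,0.5],
  [0,0,0.5],
], claw=[-0.7,-0.7,-0.7,-0.7,-0.7,-0.7,-0.7,-0.7], twist=[0,0,0,0,0,0,0,0])

```text
t: 19.82
tool_pos: [0.5322, -0.2729, 0.2392]
ee_rot: [3.113, -0.423, 0.001]
force: [-0.6, -0.3, -3.1]
gripper_width: 0.335
```

```bash
python3 f.py 3; python3 look.py a4
```

```text
19.9167 [ 0.53215022 -0.27278535  0.23880569] 0.33456647035118403 [-0.3962396  -0.45755596 -3.19967449] 0.24401044571829542
tip z 0.2636772391573281
bow top 0.2785945265646959
20.1167 [ 0.53210282 -0.27277221  0.2387269 ] yaw -15.470075145844083 0.34057678649298 [ 0.16624018  0.05726087 -3.06154842]
wrist rod n 8275 t by s: [(-0.03, np.float64(-0.0001), np.float64(0.2624)), (0, np.float64(0.0006), np.float64(0.275)), (0.016, np.float64(-0.0001), np.float64(0.2654))] smax 0.018544816744874366
side rod n 476 t by s: [(-0.06, np.float64(0.0017), np.float64(0.2618)), (-0.03, np.float64(0.001), np.float64(0.2616)), (0, np.float64(-0.0096), np.float64(0.2745)), (0.016, np.float64(0.0079), np.float64(0.2252))] smax 0.016176952138814635
```

View pics/a4.png

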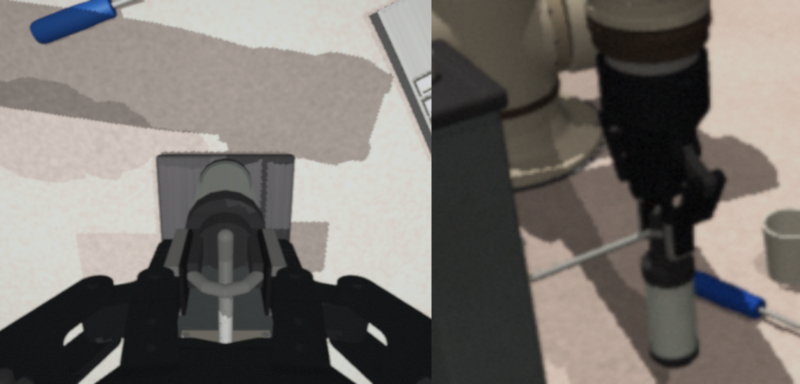

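The hook is back at zero, and the rod is clear in the window with the bow above the tip. Withdrawing along the hook's axis.

>>> move_arm([
  [0.04,0.14,0],
  [0.12,0.42,0],
  [0.2,0.7,0],
  [0.28,0.98,0],
  [0.36,1.28,0],
  [0.44,1.58,0],
  [0.51,1.84,0],
  [0.55,2.0,0],
], claw=[-0.7,-0.7,-0.7,-0.7,-0.7,-0.7,-0.7,-0.7], twist=[0,0,0,0,0,0,0,0])

```text
t: 20.88
tool_pos: [0.549, -0.2115, 0.2389]
ee_rot: [-3.113, 0.421, -0.0]
force: [0.7, -0.0, -3.1]
gripper_width: 0.338
```

>>> move_arm([
  [0,0.02,0],
  [0,0.2,0],
  [-0.1,0.8,0],
  [-0.27,1.7,0],
  [-0.44,2.7,0],
  [-0.61,3.7,0],
  [-0.78,4.7,0],
  [-0.95,5.7,0],
], claw=[-0.7,-0.7,-0.7,-0.7,-0.7,-0.7,-0.7,-0.7], twist=[0,0,0.03,0.07,0.11,0.16,0.21,0.245])

```text
t: 21.55
tool_pos: [0.5196, -0.0407, 0.2389]
ee_rot: [3.141, -0.036, 0.0]
force: [0.7, -0.7, -2.4]
gripper_width: 0.34
```

>>> move_arm([
  [-0.17,1.0,0],
  [-0.33,2.0,0],
  [-0.47,2.8,0],
  [-0.58,3.5,0],
  [-0.66,4.0,0],
  [-0.71,4.2,0],
  [-0.71,4.2,0],
  [-0.71,4.2,0],
], claw=[-0.7,-0.7,-0.7,-0.7,-0.7,-0.7,-0.7,-0.7], twist=[0,0,0,0,0,0,0,0])

```text
t: 22.22
tool_pos: [0.4989, 0.0838, 0.2389]
ee_rot: [3.141, -0.039, 0.0]
force: [0.9, 0.6, -2.9]
gripper_width: 0.339
```

```bash
cat > r.py <<'E'
from h import *
import sys
F=[]
for i in range(4):
    st=state();F.append(st["force"]); im,d,W=cloud("wrist")
R=Ro.from_rotvec(st["ee_rot"]).as_matrix()
print(st["t"],st["tool_pos"],R[:,0],"z",R[:,2],st["gripper_width"],np.mean(F,0))
np.save(sys.argv[1]+".npy",W); cv2.imwrite(f"pics/{sys.argv[1]}.png",im)
E
python3 r.py b1
```

```text
22.3667 [0.49902009 0.083281   0.23883301] [ 9.99656361e-01 -2.62137536e-02  5.68474767e-06] z [-3.06393073e-07 -2.28545496e-04 -9.99999974e-01] 0.3357842464914656 [ 0.25562692  0.15203677 -2.60102587]
```

```bash
python3 - <<'E'
from h import *
def rel(f,p,yaw):
    W=np.load(f)-np.array(p); c,s=np.cos(yaw),np.sin(yaw)
    return np.stack([W[...,0]*c+W[...,1]*s,-W[...,0]*s+W[...,1]*c,W[...,2]],-1)
A=[rel("a1w.npy",[.54851,-.21328,.23768],np.radians(-15.40)),rel("a4w.npy",[.5321,-.27277,.23873],np.radians(-15.47)),rel("b1.npy",[.49902,.08328,.23883],-.0262)]
# x: jaw dir, y: toward camera side
for B in A:
    x,y,z=B[...,0],B[...,1],B[...,2]
    for nm,m in(("bow",(abs(x)<.009)&(abs(y)<.02)&(z>.03)&(z<.05)),("cap",(abs(x)<.022)&(z>-.02)&(z<-.002)&(y>.005)&(y<.04)),("body",(abs(x)<.022)&(z>-.10)&(z<-.03)&(y>.005)&(y<.04))):
        P=B[m]; print(nm,len(P),"x",np.percentile(P[:,0],[2,98]).round(4),"y",np.percentile(P[:,1],[1,50,99]).round(4),"zmax",np.percentile(P[:,2],99).round(4),end=" | ")
    print()
E
```

```text
bow 1072 x [-0.0087  0.0087] y [-0.0019  0.0015  0.003 ] zmax 0.0402 | cap 2757 x [-0.0171  0.017 ] y [0.0053 0.0126 0.0201] zmax -0.0023 | body 2089 x [-0.0172  0.0166] y [0.0077 0.0175 0.0195] zmax -0.0307 | 
bow 1034 x [-0.0085  0.0087] y [-0.0032  0.0003  0.0018] zmax 0.0394 | cap 2512 x [-0.0165  0.0169] y [0.0053 0.0115 0.0189] zmax -0.0024 | body 2100 x [-0.0167  0.0171] y [0.0064 0.0161 0.0181] zmax -0.0309 | 
bow 1041 x [-0.0086  0.0086] y [-0.003   0.0003  0.0019] zmax 0.0394 | cap 2517 x [-0.0169  0.0167] y [0.0052 0.0115 0.0188] zmax -0.0024 | body 2101 x [-0.0169  0.0169] y [0.0063 0.0161 0.0181] zmax -0.0311 |
```

>>> move_arm([
  [0,0.075,-0.3],
  [0,0.075,-0.8],
  [0,0.075,-1.4],
  [0,0.075,-1.9],
  [0,0.075,-2.2],
  [0,0.075,-2.4],
  [0,0.075,-2.4],
  [0,0.075,-2.4],
], claw=[-0.7,-0.7,-0.7,-0.7,-0.7,-0.7,-0.7,-0.7], twist=[0,0,0,0,0,0,0,0])

```text
t: 23.08
tool_pos: [0.4989, 0.0864, 0.1671]
ee_rot: [-3.141, 0.04, -0.0]
force: [0.4, 0.4, -2.3]
gripper_width: 0.34
```

```bash
python3 r.py b2
```

```text
23.2333 [0.49927424 0.0865013  0.167809  ] [ 0.99968599 -0.02501711  0.00143663] z [ 1.44300990e-03  2.36783394e-04 -9.99998931e-01] 0.33648996611048443 [-0.2121264  -0.11720295 -2.7125182 ]
```

View pics/b2.png

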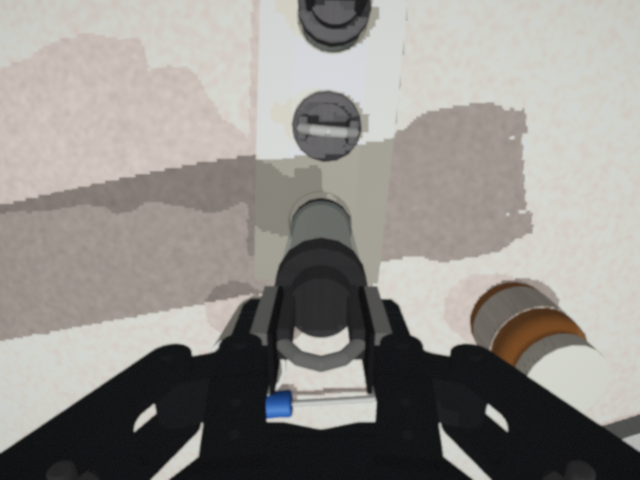

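The foot is right over its hole, at about (320,215). I correct y by −1 mm and enter slowly.

>>> move_arm([
  [-0.005,-0.033,0],
  [-0.005,-0.033,-0.06],
  [-0.005,-0.033,-0.14],
  [-0.005,-0.033,-0.22],
  [-0.005,-0.033,-0.3],
  [-0.005,-0.033,-0.36],
], claw=[-0.7,-0.7,-0.7,-0.7,-0.7,-0.7], twist=[0,0,0,0,0,0])

```text
t: 23.78
tool_pos: [0.4986, 0.0855, 0.1556]
ee_rot: [3.141, -0.039, -0.001]
force: [-0.6, 0.3, -1.8]
gripper_width: 0.336
```

```bash
python3 r.py b3
```

```text
23.9333 [0.49856468 0.0854414  0.15578713] [ 9.99687119e-01 -2.50090084e-02 -4.62744459e-04] z [-4.65245920e-04 -9.42039163e-05 -9.99999887e-01] 0.3341739246177572 [ 0.31715597  0.16545292 -2.55450657]
```

>>> move_arm([
  [0.01,0,-0.05],
  [0.01,0,-0.11],
  [0.01,0,-0.18],
  [0.01,0,-0.24],
  [0.01,0,-0.3],
  [0.01,0,-0.3],
], claw=[-0.7,-0.7,-0.7,-0.7,-0.7,-0.7], twist=[0,0,0,0,0,0])

```text
t: 24.48
tool_pos: [0.4988, 0.0854, 0.1465]
ee_rot: [3.141, -0.039, -0.001]
force: [-0.6, 0.3, -3.3]
gripper_width: 0.34
```

```bash
python3 r.py b4
```

```text
24.6333 [0.49898916 0.08546693 0.14706643] [ 9.99688104e-01 -2.49738767e-02  6.65612976e-06] z [ 5.80401845e-06 -3.41925912e-05 -9.99999999e-01] 0.333575860339686 [ 0.06880107  0.50597263 -2.96463362]
```

Past the taper with no side load. Down to just above the floor (final TCP about 0.1285).

>>> move_arm([
  [0,0,-0.07],
  [0,0,-0.15],
  [0,0,-0.24],
  [0,0,-0.33],
  [0,0,-0.42],
  [0,0,-0.5],
  [0,0,-0.55],
  [0,0,-0.57],
], claw=[-0.7,-0.7,-0.7,-0.7,-0.7,-0.7,-0.7,-0.7], twist=[0,0,0,0,0,0,0,0])

```text
t: 25.35
tool_pos: [0.4989, 0.0854, 0.1296]
ee_rot: [3.141, -0.039, -0.001]
force: [0.5, -0.2, -3.9]
gripper_width: 0.334
```

```bash
python3 r.py b5
```

```text
25.5 [0.49900329 0.08546186 0.13001591] [ 9.99687540e-01 -2.49963731e-02  6.65992128e-05] z [ 6.70346056e-05  1.65802974e-05 -9.99999998e-01] 0.3421858313874029 [ 0.28140232 -0.17277591 -3.31599301]
```

>>> move_arm([
  [0,0,-0.02],
  [0,0,-0.04],
  [0,0,-0.06],
  [0,0,-0.06],
  [0,0,-0.06],
], claw=[-0.7,-0.7,-0.7,-0.7,-0.7], twist=[0,0,0,0,0])

```text
t: 25.97
tool_pos: [0.4991, 0.0855, 0.1286]
ee_rot: [-3.141, 0.039, -0.001]
force: [-0.4, -0.1, 2.3]
gripper_width: 0.333
```

```bash
python3 r.py b6
```

```text
26.1167 [0.49915215 0.08549106 0.12860356] [ 9.99687080e-01 -2.50059282e-02  6.68103303e-04] z [ 6.70719102e-04  9.62200076e-05 -9.99999770e-01] 0.33661943354138535 [-0.77709619 -0.5378358   2.69959677]
```

The tube is on the floor: force flipped to +2.7 N at TCP z 0.1286, as predicted. Release and retreat.

>>> move_arm([
  [0,0,0],
  [0,0,0],
  [0,0,0],
  [0,0,0],
  [0,0,0],
  [0,0,0],
  [0,0,0],
  [0,0,0],
], claw=[-0.4,-0.3,-0.2,-0.1,0.1,0.25,0.25,0.25], twist=[0,0,0,0,0,0,0,0])

```text
t: 26.83
tool_pos: [0.499, 0.0855, 0.128]
ee_rot: [3.141, -0.039, -0.0]
force: [-0.6, -0.5, -0.2]
gripper_width: 0.625
```

>>> move_arm([
  [0,0,0.2],
  [0,0,0.6],
  [0,0,1.2],
  [0,0,1.9],
  [0,0,2.7],
  [0,0,3.5],
  [0,0,3.5],
  [0,0,3.5],
], claw=[0.25,0.25,0.25,0.25,0.25,0.25,0.25,0.25], twist=[0,0,0,0,0,0,0,0])

```text
t: 27.5
tool_pos: [0.4997, 0.0856, 0.2354]
ee_rot: [-3.141, 0.039, -0.005]
force: [0.2, 0.1, -0.6]
gripper_width: 0.625
```

```bash
python3 r.py b7; python3 - <<'E'
from h import *
W=np.load("b7.npy")
m=(W[...,2]>.145)&(W[...,2]<.18)&(abs(W[...,1]-.084)<.03)&(abs(W[...,0]-.498)<.03)
P=W[m]; print("bow",[np.percentile(P[:,i],[1,99]) for i in range(3)])
im,d,S=cloud("side"); D=np.array([.5327,-.2722]);h=np.array([np.cos(np.radians(74.5)),np.sin(np.radians(74.5))]);n=np.array([h[1],-h[0]])
r=S[...,:2]-D;s=r@h;t=r@n;z=S[...,2]
m=(abs(t)<.01)&(s>.008)&(s<.022)&(z>.2)&(z<.28);print("hook tip z",z[m].max())
a=cv2.imread("pics/side0.png");cv2.imwrite("pics/fin.png",np.hstack([cv2.resize(im[170:350,200:420],(440,360)),cv2.resize(cv2.imread("pics/b7.png"),(360,360))]))
E
```

```text
27.65 [0.49873781 0.08540321 0.23251106] [ 0.9996858  -0.02504398 -0.00104438] z [-1.04992779e-03 -2.08320549e-04 -9.99999427e-01] 0.6272435598339734 [ 0.19287517  0.25486161 -0.06756737]
bow [array([0.48440196, 0.51373886]), array([0.07820354, 0.09010982]), array([0.14578834, 0.16769622])]
hook tip z 0.2634891450991172
```

View pics/fin.png

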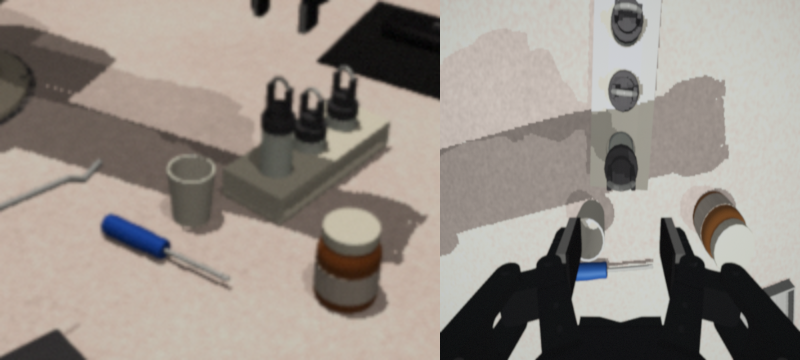

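The tube stands upright in its place with its bow at (0.499, 0.084) and top at 0.168, as at the start. The hook is at zero and nothing else has moved. Handing in.

```bash
python3 -c "
from bench import hand_in; print(hand_in())"
```

```text
the job is handed in; nothing more can be done
None
```

I weighed the long drying tube, put it back in its rack place and handed the job in at about 28 s of the 72 s allowed. The hand-in gives no verdict, so what follows is from my own checks.

- **Weighing:** The tube weighs about 3.0 N. I lowered it until the force on the tool was about 0 N, with the hook sunk about 26 mm, and then let go. The hook moved less than 0.3 mm between just before and just after release. The tube then hung free for about 3 s; height checks over the first half of that showed no movement.
- **Lifting off:** I gripped it again and raised it at about 25 mm/s. The hook was back at zero (within about 1 mm) before I drew the tube clear.
- **Back in the rack:** The tube had shifted 1.2 mm in the second grip, and I corrected for that. It went in with no noticeable side load and touched down with under 6 N of press.
- **Final look:**
  - The bow is at (0.499, 0.084), within about 1 mm of where it started.
  - Its top is at 0.168 m, the same as at the start, so the tube is fully home.
  - The fingers are clear of the tube.
  - The jar, cup, screwdriver and short tubes look unmoved in the picture; I did not measure them.

No checks failed. The only disagreements were 1–2 mm between cameras, within the calibration.

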